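Drift a worn bearing out of its gearbox carrier

ROBOT

A 6-joint arm with a two-finger parallel gripper is mounted at the origin on the work surface. World frame = base frame: x ahead of the robot, y to its left, z up, the work surface at z = 0. Lengths are in m, angles in degrees, forces in N, time in s.
With the tool pointing down it reaches from about 0.425 to 0.925 m from the base axis. Payload 12.5 kg.
Tool frame: the origin (TCP) lies at the very end of the fingers, on their centre line; the grasp point (between the pads) lies 19 mm behind it; x points along the fingers, y is the direction in which the jaws open and shut, and the axes are right-handed (so a half turn about x gives the same grasp; the last joint's range is limited). The gripper opens to 85 mm and grips with 20 to 120 N. Pads are 22 mm wide; open, the fingers measure 114 mm over their backs; the gripper's body (76 mm by 85 mm) begins 54 mm behind the grasp point. The pads swing forward as they close: fully open they stand 13 mm farther back than shut.
Start: joints at [-77.785, 28.126, 89.318, -0, 62.55, -6.05], TCP at [0.196, -0.594, 0.231] pointing down, gripper open.
Joint ranges: [-177.58, 177.58], [-47.91, 125.51], [2.72, 160], [-65.01, 245.01], [3.68, 167.84], [-153.87, 153.87]. Speed limits (degrees/s): [127.2, 127.2, 159.86, 180, 180, 180].

INTERFACE

Orientations are given as a 3x3 rotation matrix whose columns are the frame's x, y, z axes.
In Python, from bench import robot, capture, finder gives the robot as it stands.
- The arm moves only by the tool send_rows, never from a script. Its arguments are lists of equal length, an entry for each row: "delta_pos": the shift along the world's x, y, z in cm, a list of three; "dr": the turn, a rotation vector about the world's x, y, z in rad, a list of three; "gripper": the finger opening in cm, from 0 to 8.54. A call has 1 to 20 rows; each row shifts and turns the commanded pose from where the row before left it; what a row does not reach is not made up. A row lasts 1/12 s, in which the tool goes at most 41.7 mm and 7.16 degrees, less where a joint would pass 70% of its speed; a pose out of reach is approached as far as the arm can. A call with a gripper value outside its range is refused whole. The fingers move at their own pace and stop on an object; the grip force is fixed at half the most. Time passes only in rows, so rows that do not move let the fingers close. It gives the time, the measured TCP pose, the force and the opening at its end, in the units of the state.
- robot.get_state(): the state, without advancing time (a new reading comes with each control period).
- capture(name): name is "side" or "top"; returns a dict with "img" (480x640x3 uint8, red, green, blue), "fx", "fy", "cx", "cy" (pixels), "D" ([k1, k2, p1, p2, k3] as OpenCV has them; the pictures are not rectified), "origin" and "orientation" of the camera in the world. Camera axes: x right, y down, z forward; pixel columns grow to the right and rows downward; lengths in m; the calibration is good to about 2 mm. A picture is of the moment at which its call begins. There is no depth.
- robot.job_done(): hands the job in, once; it reports no verdict.
Trained networks look in the newest picture that a camera, given by its name, has taken for a name from the list of things; names that differ only in an ending like _2 or _b are one class to them, and where a whole thing is asked for, a point or a joint stands for the part that bears it (a point fixed in the world has none). Each returns a list of dicts, best first, with "confidence" (0 to 1); they miss things now and then, are a little off and sometimes report something else, mostly with a low value. They report only what shows in the picture. A call takes as long as a camera call.
- finder.trace(camera, query): "mask" (480x640 bool, what is visible of it) and "extent" ([left, top, width, height] in pixels, round what is visible of it).
- finder.spot_point(camera, query): "at" ([row, column] in pixels: a listed point, or the origin of a listed thing).
The state is a dict: "clock": time; "joint_pos": joint angles; "joint_velocities": joint speeds; "joint_efforts": joint torques, N m; "tool_pos": TCP position; "ee_rot": TCP orientation; "ft_force": force on the tool from outside, world axes, zero at the start; "wrist_torque": the same for the moment, N m; "finger_gap": finger opening in m.
Only numpy, scipy, OpenCV 4.12 (cv2) and the standard library are available. Lean on these libraries where they do the work, as an engineer would, in place of code of your own. Each camera call takes 0.05 s, during which the arm holds its last target. There are 200 camera calls.

TASK

Lift the aluminium bearing carrier off the bench and set it the same way up over the brass pin of the blue drift stand, so that the pin enters the access hole in its underside, then press it down until it bottoms on the stand's shoulder and the worn red-sealed bearing has been poked up loose out of its seat; stop as soon as it bottoms and do not force it. Leave the carrier sitting on the stand, pick the raised bearing out and put it in the black scrap tray, without disturbing the other things on the bench.

Things in the scene. Friction and masses are not known exactly. Their poses are not given: they have to be found in the camera images.
- carrier: bare aluminium bearing carrier, loose, 0.3 to 0.55 kg, flat on the bench: a block 84 mm (its x) by 56 mm (its y), 30 mm thick, with 12 mm thick bolt lugs at both x ends (116 mm overall). Origin at the centre of its underside, z up. On its centre axis: from the top a bearing seat 37 mm in diameter, 17 mm deep, then a 13 mm floor with a through access hole of 19 mm diameter
- carrier_mid (a point): centre of the carrier on the bore axis, 15 mm above its underside; axes as carrier. Grip across the 56 mm width over the centre (fingers closing along its y): the bearing then rises between the fingers. Half a turn makes no difference
- bearing_mid (a point): centre of the worn bearing: loose steel disc with a red seal, capped bore, 36 mm in diameter, 16 mm high, 80 g; z its axis. It starts on the floor of the seat, top 1 mm below the carrier's top, so it cannot be gripped. Pushing it up takes 8 to 25 N (more than the carrier's weight) until it has risen 10 mm; above that it is loose
- bearing: the same bearing, origin at the centre of its underside
- stand: drift stand bolted down, blue base 110 x 100 x 12 mm; origin at its underside's centre on the pin axis, z up. A steel column rises from it: flat shoulder disc, 46 mm in diameter, on which the carrier's underside comes to rest, and above it an upright brass pin of 16 mm diameter, its tip 25 mm above the shoulder (flat 11 mm nose, 5 mm taper). Carrier or bearing may press on it with at most 40 N
- tray: black open scrap tray fixed to the bench, 150 mm (x) x 130 mm (y), 30 mm high, walls and floor 4 to 5 mm; origin at the centre of its underside. Tray and carrier may lie on either side of the stand
- gear: bystander: loose steel spur gear lying flat, 78 mm in diameter, 20 mm high, origin under its centre
- bush: bystander: loose brass bush, 34 mm in diameter, 22 mm high, origin under its centre
- tape: bystander: blue roll of tape lying flat, 100 mm in diameter, 24 mm high, origin under its centre
- spanner: bystander: loose steel spanner lying along its x
- torch: bystander: loose red pocket torch, 135 mm long along its x, 28 mm high
- drum: bystander: dark steel selector drum standing upright, 40 mm in diameter, 90 mm high, origin under its centre
- driver: bystander: loose screwdriver lying along its x
- collar (a point): top of the stand's fixed blue collar (46 mm in diameter), on the pin axis, 34 mm above the bench. The column above it has been screwed to any height: shoulder 46 to 72 mm above the bench, pin tip 71 to 97 mm; this setting is not measured, feel for it. It is rigid under load. With the carrier down on the shoulder the bearing is raised 12 mm: 11 mm proud of the carrier's top

How it is judged (in metres and radians):
On the way:
1. with the carrier upright over the stand's pin, the bearing has been poked up at least 10.5 mm from the floor of its seat while still in the carrier (z of bearing in the frame of carrier between 0.0235 and 0.029 m and horizontal distance between bearing and carrier below 0.004 m and horizontal distance between carrier and stand below 0.004 m and angle between carrier's own z axis and vertical below 0.12 rad), for 0.2 s.
At the end, for the whole second after the job is handed in: The bearing lies at rest inside the scrap tray; the carrier sits level (within 0.1 rad) and at rest on the stand's shoulder, its bore within 4 mm of the pin's axis (z of bearing in the frame of tray between 0 and 0.03 m and x of bearing_mid in the frame of tray between -0.071 and 0.071 m and y of bearing_mid in the frame of tray between -0.061 and 0.061 m and linear speed of each of bearing, carrier below 0.02 m/s and horizontal distance between carrier and stand below 0.004 m and angle between carrier's own z axis and vertical below 0.1 rad and z of carrier in the frame of stand between 0.04 and 0.078 m); the robot touches nothing.
It fails at once if the carrier is forced against the stand with more than 40 N (contact force between carrier and stand above 40 N).
It fails at once if the bearing is pushed against the stand with more than 40 N (contact force between bearing and stand above 40 N).
It fails at once if a bystander is moved more than 30 mm (distance of any of gear, bush, tape, spanner, torch, drum, driver from where it was at the start of the episode above 0.03 m).
It also fails if it takes over 61 s, if anything falls off the work surface, if the arm or the gripper's body presses on something with over 40 N, if the wrist force passes 120 N, or if a joint passes its speed limit or range.

## Working session

There is one attempt and no reset: what is moved stays moved. The work goes in short steps, Python scripts to look and compute and a tool call to move; the robot and the scene stay as the last step left them, time stands still between calls to the robot, and variables do not carry over. Pictures are saved under pics/ and viewed, about 8 in all and at most 12, crops included, and the job is handed in when it is done.

Besides the shell and the picture viewer there is one more tool, called after "Emit:" by a JSON object that holds its "op" and its "data", one argument or row to a line. send_rows: Moves the arm, as the interface text tells. Its arguments: {"type":"object","properties":{"delta_pos":{"type":"array","items":{"type":"array","items":{"type":"number"}}},"dr":{"type":"array","items":{"type":"array","items":{"type":"number"}}},"gripper":{"type":"array","items":{"type":"number"}}},"required":["delta_pos","dr","gripper"]}

```bash
mkdir -p pics; ls; cat > h.py <<'E'
import numpy as np, cv2
from bench import robot, capture, finder
def ray(c,rc):
    K=np.array([[c["fx"],0,c["cx"]],[0,c["fy"],c["cy"]],[0,0,1.]])
    p=cv2.undistortPoints(np.array([[[rc[1],rc[0]]]],float),K,np.array(c["D"],float))[0,0]
    d=np.array(c["orientation"])@np.array([p[0],p[1],1]); return np.array(c["origin"],float),d/np.linalg.norm(d)
def atz(c,rc,z):
    o,d=ray(c,rc); return o+d*(z-o[2])/d[2]
def tri(rays):
    A=np.zeros((3,3));b=np.zeros(3)
    for o,d in rays:
        P=np.eye(3)-np.outer(d,d);A+=P;b+=P@o
    x=np.linalg.solve(A,b); return x,[np.linalg.norm((np.eye(3)-np.outer(d,d))@(x-o)) for o,d in rays]
def save(c,n,box=None,s=1):
    im=c["img"][...,::-1]
    if box: r0,r1,c0,c1=box; im=im[r0:r1,c0:c1]
    cv2.imwrite("pics/"+n,cv2.resize(im,None,fx=s,fy=s,interpolation=cv2.INTER_CUBIC))
E
python3 - <<'E'
from h import *
np.set_printoptions(precision=4,suppress=True)
C={n:capture(n) for n in("top","side")}
for n,c in C.items(): save(c,n+"1.png"); print(n,c["origin"],np.array(c["orientation"]).tolist(),c["fx"])
for q,z in dict(carrier=0,carrier_mid=.015,bearing_mid=.021,stand=0,collar=.034,tray=0,gear=0,bush=0,tape=0,spanner=0,torch=0,drum=0,driver=0).items():
    R=[]
    for n,c in C.items():
        for k in finder.spot_point(n,q)[:2]:
            print(q,n,round(k["confidence"],2),np.round(k["at"],1),atz(c,k["at"],z)[:2])
s=robot.get_state(); print(s["tool_pos"],s["ee_rot"],s["ft_force"],s["finger_gap"],s["clock"])
E
```

```text
pics
top [0.3586 0.0419 1.6592] [[-0.003337163545304873, -0.9953817471270441, 0.09593769241432379], [-0.9999940007779136, 0.0032327084444134005, -0.0012441882076088563], [0.0009283036434392489, -0.09594126892233042, -0.9953865636876554]] 606.7761046579599
side [ 1.045  -1.2215  1.0152] [[0.9181182387966346, 0.2229693674142908, -0.3276332717900258], [0.39623477995079015, -0.532191997511103, 0.748177570462047], [-0.007543125765548355, -0.8167351706520377, -0.5769633976897254]] 568.3475315072192
carrier top 0.8 [244.7 423.2] [ 0.4891 -0.2272]
carrier side 0.67 [296.6 270.5] [ 0.4782 -0.2325]
carrier_mid top 0.8 [247.3 425.4] [ 0.4808 -0.2307]
carrier_mid side 0.6 [293.2 268.1] [ 0.4747 -0.2377]
carrier_mid side 0.19 [236.5 326.3] [0.5186 0.058 ]
bearing_mid top 0.61 [251.2 428.4] [ 0.4697 -0.2378]
bearing_mid side 0.6 [290.9 271.3] [ 0.4817 -0.2322]
bearing_mid side 0.53 [263.4 393. ] [0.7431 0.0037]
stand top 0.75 [226.  332.5] [0.5417 0.0224]
stand side 0.97 [246.2 327. ] [0.5315 0.0325]
collar top 0.77 [230.6 328.3] [0.5255 0.0342]
collar top 0.58 [248.3 423.8] [ 0.4767 -0.2232]
coll
[... 559 characters left out ...]
.9 425.4] [ 0.324  -0.2308]
spanner top 0.61 [312.5 490.2] [ 0.301 -0.411]
spanner side 0.92 [282.2 218.5] [ 0.3193 -0.2359]
spanner side 0.28 [299.1 352.9] [ 0.6836 -0.1566]
torch top 0.71 [305.1 240.9] [0.3253 0.2734]
torch side 0.66 [193.2 293.6] [0.3113 0.2672]
torch side 0.28 [292.9 274.6] [ 0.4816 -0.215 ]
drum top 0.48 [155.2 327. ] [0.7405 0.0369]
drum side 0.67 [264.6 394.3] [0.7418 0.0258]
driver top 0.79 [271.4 157.9] [0.4172 0.5057]
driver side 0.64 [201.9 331.4] [0.4512 0.2655]
driver side 0.54 [167.1 347.4] [0.4158 0.5093]
[ 0.1959 -0.5935  0.2313] [[ 0.      0.3134 -0.9496]
 [-0.0001 -0.9496 -0.3134]
 [-1.      0.0001  0.    ]] [ 0.1475  0.3448 -0.1445] 0.08578697200824136 1.4
```

View images.

View pics/top1.png

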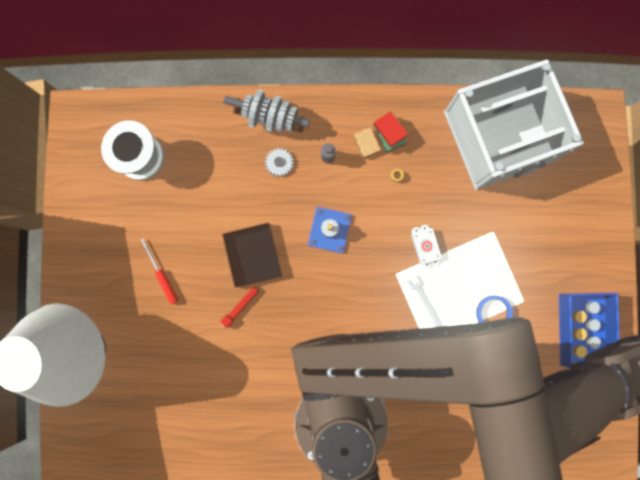

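View pics/side1.png

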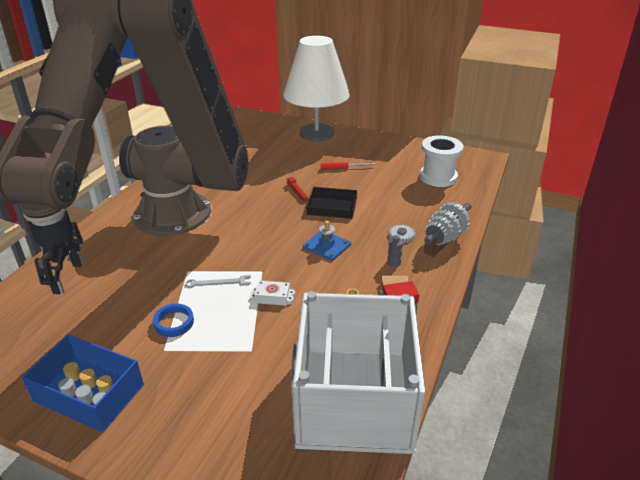

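```bash
python3 - <<'E'
from h import *
np.set_printoptions(precision=4,suppress=True)
C={n:capture(n) for n in("top","side")}
T,S=C["top"],C["side"]
f=lambda c,r0,c0,h,w:cv2.resize(c["img"][r0:r0+h,c0:c0+w,::-1],(400,300),interpolation=cv2.INTER_CUBIC)
m=np.vstack([np.hstack([f(T,217,387,60,80),f(T,200,290,60,80)]),np.hstack([f(S,265,232,60,80),f(S,210,287,60,80)])])
cv2.imwrite("pics/crop1.png",m)
for n,c in C.items():
    for q,z in(("carrier",.015),("stand",.006),("tray",.015)):
        t=finder.trace(n,q)
        for k in t[:1]:
            M=k["mask"].astype(np.uint8); r=cv2.minAreaRect(np.argwhere(M)[:,::-1].astype(np.float32))
            yx=np.argwhere(M); 
            P=np.array([atz(c,a,z)[:2] for a in yx]); rr=cv2.minAreaRect(P.astype(np.float32)*1000)
            print(n,q,round(k["confidence"],2),k["extent"],len(P),"mean",P.mean(0),"rect",rr)
    im=c["img"].astype(int); red=(im[...,0]>130)&(im[...,0]-im[...,1]>60)&(im[...,0]-im[...,2]>60)
    t=finder.trace(n,"carrier")[0]["extent"]; Z=np.zeros_like(red); l,tt,w,h=[int(v) for v in t]; Z[tt+4:tt+h-4,l+3:l+w-3]=1
    p=np.argwhere(red&Z); print(n,"seal",p.mean(0),len(p),atz(c,p.mean(0),.029))
E
```

```text
top carrier 0.87 [410.8, 225.0, 32.0, 41.7] 702 mean [ 0.4839 -0.2303] rect ((484.0211181640625, -231.19537353515625), (113.64202880859375, 60.37759780883789), 17.463443756103516)
top stand 0.95 [312.5, 205.4, 39.5, 48.9] 1434 mean [0.5312 0.0307] rect ((531.7945556640625, 30.09957504272461), (100.70514678955078, 111.41295623779297), 76.4478988647461)
top tray 0.92 [219.1, 223.0, 61.2, 65.2] 2732 mean [0.4616 0.2427] rect ((461.9166564941406, 242.5899658203125), (152.32815551757812, 136.05894470214844), 13.502638816833496)
top seal [245.6724 426.4828] 58 [ 0.4842 -0.2315  0.029 ]
side carrier 0.92 [247.6, 283.2, 47.0, 22.0] 787 mean [ 0.4845 -0.2344] rect ((484.8726806640625, -230.95921325683594), (116.26313781738281, 88.20861053466797), 10.699742317199707)
side stand 0.68 [302.1, 220.9, 50.2, 39.3] 920 mean [0.5262 0.0395] rect ((527.791259765625, 54.32405090332031), (159.41346740722656, 122.02996826171875), 80.39395904541016)
side tray 0.94 [306.2, 185.4, 52.4, 35.7] 1243 mean [0.4613 0.241 ] rect ((459.1637268066406, 243.16908264160156), (154.2221221923828, 168.62008666992188), 12.544088363647461)
side seal [289.4412 271.8235] 34 [ 0.4849 -0.2344  0.029 ]
```

View pics/crop1.png

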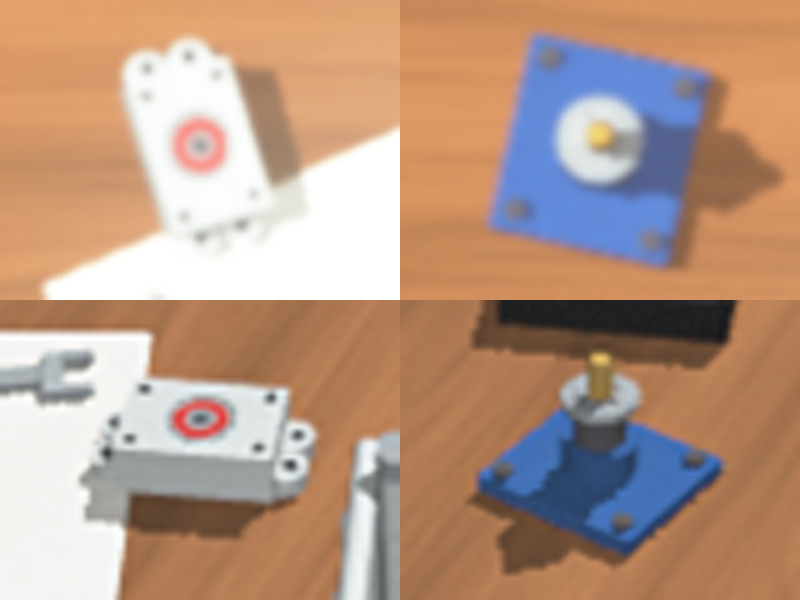

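```bash
python3 - <<'E'
from h import *
np.set_printoptions(precision=4,suppress=True)
T,S=capture("top"),capture("side")
g=lambda u,v,r0,c0:((v+.5)/5-.5+r0,(u+.5)/5-.5+c0)
for nm,a,b in (("seal",g(199,145,217,387),g(200,119,265,232)),("pintip",g(600-400,135,200,290),g(200,57,210,287)),("disc",g(198,140,200,290),g(200,97,210,287))):
    x,r=tri([ray(T,a),ray(S,b)]); print(nm,x,r,"top@",[atz(T,a,z)[:2] for z in(.029,.034,.06,.085)],"side@",[atz(S,b,z)[:2] for z in(.029,.034,.06,.085)])
# carrier top corners/edges: long edges from crop (z=.03)
P=[atz(T,g(u,v,217,387),.03)[:2] for u,v in((124,90),(165,235),(232,62),(272,205))]
for p,q in((P[0],P[1]),(P[2],P[3])): d=p-q; print("yaw top",np.degrees(np.arctan2(d[1],d[0])))
P=[atz(S,g(u,v,265,232),.03)[:2] for u,v in((146,378),(288,389),(110,450),(272,462))]
P=[atz(S,g(u,v-300,265,232),.03)[:2] for u,v in((146,378),(288,389),(108,450),(272,461))]
for p,q in((P[1],P[0]),(P[3],P[2])): d=p-q; print("yaw side",np.degrees(np.arctan2(d[1],d[0])))
E
```

```text
seal [ 0.4836 -0.2315  0.0299] [np.float64(0.0007892284362636182), np.float64(0.0007892284362636888)] top@ [array([ 0.4844, -0.2312]), array([ 0.484 , -0.2304]), array([ 0.482, -0.226]), array([ 0.4801, -0.2218])] side@ [array([ 0.4824, -0.231 ]), array([ 0.4853, -0.236 ]), array([ 0.5001, -0.2621]), array([ 0.5144, -0.2872])]
pintip [0.5302 0.0311 0.0913] [np.float64(0.00019031874910676276), np.float64(0.00019031874910684917)] top@ [array([0.5369, 0.0306]), array([0.5363, 0.0306]), array([0.5335, 0.0308]), array([0.5307, 0.031 ])] side@ [array([0.4957, 0.1157]), array([0.4985, 0.1089]), array([0.513 , 0.0737]), array([0.5269, 0.0398])]
disc [0.5304 0.0318 0.0627] [np.float64(0.0001450402968057527), np.float64(0.00014504029680578718)] top@ [array([0.5342, 0.0317]), array([0.5336, 0.0317]), array([0.5308, 0.0319]), array([0.5281, 0.032 ])] side@ [array([0.512 , 0.0761]), array([0.5147, 0.0695]), array([0.5288, 0.0353]), array([0.5423, 0.0024])]
yaw top 14.966779588650606
yaw top 14.65123421709138
yaw side 16.160289727167388
yaw side 17.281544274630807
```

Emit:
{"op": "send_rows", "data": {
  "delta_pos": [
    [1.8, 2.265, -0.6],
    [1.8, 2.265, -0.6],
    [1.8, 2.265, -0.6],
    [1.8, 2.265, -0.6],
    [1.8, 2.265, -0.6],
    [1.8, 2.265, -0.6],
    [1.8, 2.265, -0.6],
    [1.8, 2.265, -0.6],
    [1.8, 2.265, -0.6],
    [1.8, 2.265, -0.6],
    [1.8, 2.265, -0.6],
    [1.8, 2.265, -0.6],
    [1.8, 2.265, -0.6],
    [1.8, 2.265, -0.6],
    [1.8, 2.265, -0.6],
    [1.8, 2.265, -0.6],
    [0, 0, 0],
    [0, 0, 0],
    [0, 0, 0]
  ],
  "dr": [
    [0, 0, -0.04],
    [0, 0, 0],
    [0, 0, 0],
    [0, 0, 0],
    [0, 0, 0],
    [0, 0, 0],
    [0, 0, 0],
    [0, 0, 0],
    [0, 0, 0],
    [0, 0, 0],
    [0, 0, 0],
    [0, 0, 0],
    [0, 0, 0],
    [0, 0, 0],
    [0, 0, 0],
    [0, 0, 0],
    [0, 0, 0],
    [0, 0, 0],
    [0, 0, 0]
  ],
  "gripper": [8.54, 8.54, 8.54, 8.54, 8.54, 8.54, 8.54, 8.54, 8.54, 8.54, 8.54, 8.54, 8.54, 8.54, 8.54, 8.54, 8.54, 8.54, 8.54]
}}

```text
clock: 3.58
tool_pos: [0.4839, -0.2313, 0.1354]
ee_rot: [[0.0, 0.276, -0.961], [-0.0, -0.961, -0.276], [-1.0, 0.0, 0.0]]
ft_force: [0.4, 0.2, -0.2]
finger_gap: 0.0859
```

Emit:
{"op": "send_rows", "data": {
  "delta_pos": [
    [0, 0, -1.5],
    [0, 0, -1.5],
    [0, 0, -1.5],
    [0, 0, -1.5],
    [0, 0, -1.5],
    [0, 0, -1.5],
    [0, 0, -1.5],
    [0, 0, -1.0],
    [0, 0, -0.6],
    [0, 0, -0.4],
    [0, 0, -0.4],
    [0, 0, 0],
    [0, 0, 0]
  ],
  "dr": [
    [0, 0, 0],
    [0, 0, 0],
    [0, 0, 0],
    [0, 0, 0],
    [0, 0, 0],
    [0, 0, 0],
    [0, 0, 0],
    [0, 0, 0],
    [0, 0, 0],
    [0, 0, 0],
    [0, 0, 0],
    [0, 0, 0],
    [0, 0, 0]
  ],
  "gripper": [8.54, 8.54, 8.54, 8.54, 8.54, 8.54, 8.54, 8.54, 8.54, 8.54, 8.54, 8.54, 8.54]
}}

```text
clock: 4.67
tool_pos: [0.484, -0.2313, 0.0066]
ee_rot: [[0.0, 0.275, -0.961], [-0.0, -0.961, -0.275], [-1.0, 0.0, -0.0]]
ft_force: [-0.2, -0.8, 0.8]
finger_gap: 0.0855
```

```bash
python3 - <<'E'
from h import *
S=capture("side"); save(S,"g1.png",(190,330,190,380),4)
print(robot.get_state()["ft_force"])
E
```

```text
[ 0.34001802 -0.60815427 -0.06172112]
```

View pics/g1.png

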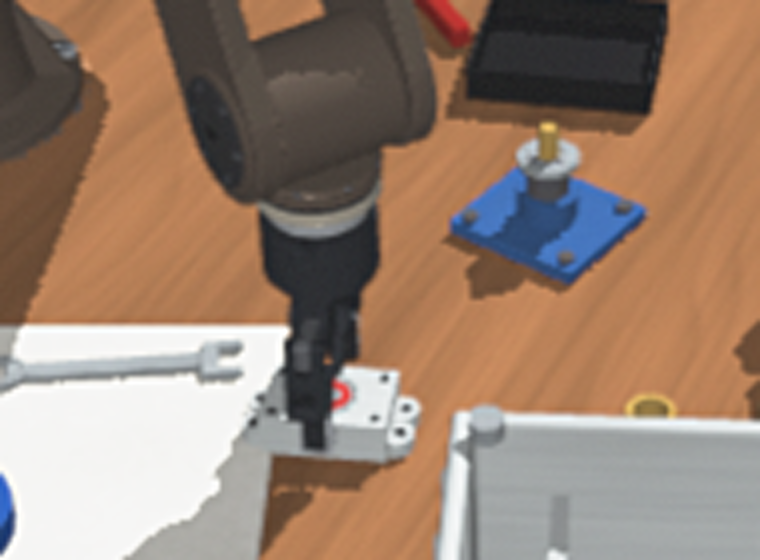

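Emit:
{"op": "send_rows", "data": {
  "delta_pos": [
    [0, 0, -0.2],
    [0, 0, -0.2],
    [0, 0, 0],
    [0, 0, 0],
    [0, 0, 0],
    [0, 0, 0],
    [0, 0, 0],
    [0, 0, 0],
    [0, 0, 0],
    [0, 0, 0],
    [0, 0, 0],
    [0, 0, 0]
  ],
  "dr": [
    [0, 0, 0],
    [0, 0, 0],
    [0, 0, 0],
    [0, 0, 0],
    [0, 0, 0],
    [0, 0, 0],
    [0, 0, 0],
    [0, 0, 0],
    [0, 0, 0],
    [0, 0, 0],
    [0, 0, 0],
    [0, 0, 0]
  ],
  "gripper": [8.54, 8.54, 4.5, 4.5, 4.5, 4.5, 4.5, 4.5, 4.5, 4.5, 4.5, 4.5]
}}

```text
clock: 5.72
tool_pos: [0.4842, -0.2314, 0.0028]
ee_rot: [[0.001, 0.275, -0.961], [-0.001, -0.961, -0.275], [-1.0, 0.001, -0.001]]
ft_force: [-0.5, -1.4, 6.3]
finger_gap: 0.0551
```

Emit:
{"op": "send_rows", "data": {
  "delta_pos": [
    [0, 0, 0.3],
    [0, 0, 0.7],
    [0, 0, 1.5],
    [0, 0, 1.5],
    [0, 0, 1.5],
    [0, 0, 1.5],
    [0, 0, 1.5],
    [0, 0, 1.5],
    [0, 0, 1.5],
    [0, 0, 1.0],
    [0, 0, 0.5],
    [0, 0, 0],
    [0, 0, 0],
    [0, 0, 0]
  ],
  "dr": [
    [0, 0, 0],
    [0, 0, 0],
    [0, 0, 0],
    [0, 0, 0],
    [0, 0, 0],
    [0, 0, 0],
    [0, 0, 0],
    [0, 0, 0],
    [0, 0, 0],
    [0, 0, 0],
    [0, 0, 0],
    [0, 0, 0],
    [0, 0, 0],
    [0, 0, 0]
  ],
  "gripper": [4.5, 4.5, 4.5, 4.5, 4.5, 4.5, 4.5, 4.5, 4.5, 4.5, 4.5, 4.5, 4.5, 4.5]
}}

```text
clock: 6.88
tool_pos: [0.4835, -0.2309, 0.1315]
ee_rot: [[-0.001, 0.275, -0.961], [0.001, -0.961, -0.275], [-1.0, -0.001, 0.001]]
ft_force: [0.1, -0.2, -4.7]
finger_gap: 0.0547
```

```bash
python3 - <<'E'
from h import *
np.set_printoptions(precision=4,suppress=True)
S=capture("side"); save(S,"g2.png",(160,320,190,390),4)
s=robot.get_state();print(s["ft_force"],s["tool_pos"],s["joint_pos"])
t=finder.trace("side","carrier")
for k in t[:1]: print(k["confidence"],k["extent"])
E
```

```text
[ 0.0973  0.1571 -5.3924] [ 0.4836 -0.2309  0.1315] [-32.5857  28.3583 107.8214  -0.0043  43.9031  41.4445]
0.95 [242.0, 245.2, 51.8, 19.5]
```

View pics/g2.png

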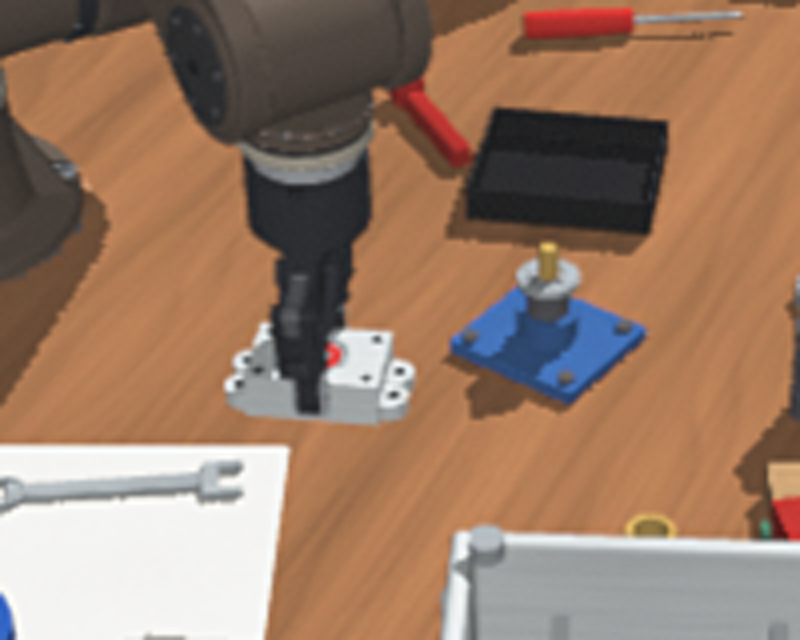

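Emit:
{"op": "send_rows", "data": {
  "delta_pos": [
    [0.24, 1.3, 0],
    [0.465, 2.625, 0],
    [0.465, 2.625, 0],
    [0.465, 2.625, 0],
    [0.465, 2.625, 0],
    [0.465, 2.625, 0],
    [0.465, 2.625, 0],
    [0.465, 2.625, 0],
    [0.465, 2.625, 0],
    [0.465, 2.625, 0],
    [0.225, 1.325, 0],
    [0, 0, 0],
    [0, 0, 0],
    [0, 0, 0]
  ],
  "dr": [
    [0, 0, 0],
    [0, 0, 0],
    [0, 0, 0],
    [0, 0, 0],
    [0, 0, 0],
    [0, 0, 0],
    [0, 0, 0],
    [0, 0, 0],
    [0, 0, 0],
    [0, 0, 0],
    [0, 0, 0],
    [0, 0, 0],
    [0, 0, 0],
    [0, 0, 0]
  ],
  "gripper": [4.5, 4.5, 4.5, 4.5, 4.5, 4.5, 4.5, 4.5, 4.5, 4.5, 4.5, 4.5, 4.5, 4.5]
}}

```text
clock: 8.15
tool_pos: [0.5301, 0.0312, 0.132]
ee_rot: [[-0.001, 0.275, -0.961], [-0.0, -0.961, -0.275], [-1.0, -0.0, 0.001]]
ft_force: [0.5, -0.6, -4.5]
finger_gap: 0.055
```

```bash
python3 - <<'E'
from h import *
np.set_printoptions(precision=4,suppress=True)
S=capture("side"); T=capture("top")
f=lambda c,r0,c0,h,w:cv2.resize(c["img"][r0:r0+h,c0:c0+w,::-1],(400,300),interpolation=cv2.INTER_CUBIC)
cv2.imwrite("pics/g3.png",np.hstack([f(S,180,280,75,100),f(T,195,280,75,100)]))
s=robot.get_state();print(s["ft_force"],s["tool_pos"])
for n,c in(("side",S),("top",T)):
  for q in("carrier","carrier_mid","bearing_mid","collar"):
    for k in finder.spot_point(n,q)[:1]: print(n,q,k["confidence"],k["at"],atz(c,k["at"],{"carrier":.13,"carrier_mid":.145,"bearing_mid":.151,"collar":.034}[q]))
E
```

```text
[ 0.3066 -0.1701 -5.6923] [0.5302 0.0307 0.1322]
side carrier 0.78 [210.3, 324.0] [0.5245 0.0257 0.13  ]
side carrier_mid 0.66 [205.6, 323.9] [0.5237 0.0269 0.145 ]
side collar 0.92 [237.3, 323.3] [0.522  0.0266 0.034 ]
top carrier_mid 0.32 [163.7, 278.3] [0.6856 0.1612 0.145 ]
top bearing_mid 0.71 [308.6, 242.8] [0.3197 0.2475 0.151 ]
```

View pics/g3.png

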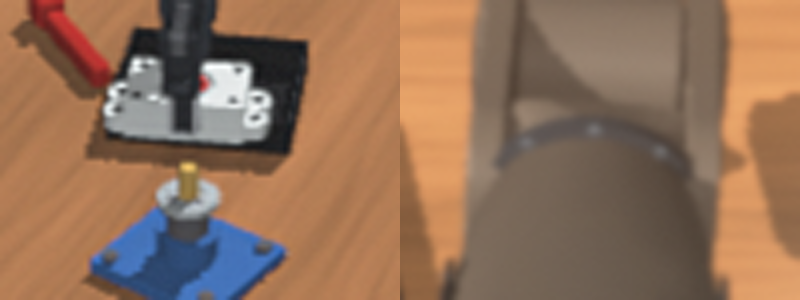

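Emit:
{"op": "send_rows", "data": {
  "delta_pos": [
    [0, 0, -0.4],
    [0, 0, -0.8],
    [0, 0, -0.8],
    [0, 0, -0.7],
    [0, 0, -0.4],
    [0, 0, -0.1],
    [0, 0, 0],
    [0, 0, 0],
    [0, 0, 0]
  ],
  "dr": [
    [0, 0, 0],
    [0, 0, 0],
    [0, 0, 0],
    [0, 0, 0],
    [0, 0, 0],
    [0, 0, 0],
    [0, 0, 0],
    [0, 0, 0],
    [0, 0, 0]
  ],
  "gripper": [4.5, 4.5, 4.5, 4.5, 4.5, 4.5, 4.5, 4.5, 4.5]
}}

```text
clock: 9.4
tool_pos: [0.5306, 0.0314, 0.1006]
ee_rot: [[0.001, 0.275, -0.961], [-0.0, -0.961, -0.275], [-1.0, 0.0, -0.0]]
ft_force: [0.3, -0.3, -5.0]
finger_gap: 0.0546
```

Emit:
{"op": "send_rows", "data": {
  "delta_pos": [
    [0, 0, -0.1],
    [0, 0, -0.1],
    [0, 0, -0.1],
    [0, 0, 0]
  ],
  "dr": [
    [0, 0, 0],
    [0, 0, 0],
    [0, 0, 0],
    [0, 0, 0]
  ],
  "gripper": [4.5, 4.5, 4.5, 4.5]
}}

```text
clock: 9.73
tool_pos: [0.5304, 0.0314, 0.0972]
ee_rot: [[-0.0, 0.275, -0.961], [-0.0, -0.961, -0.275], [-1.0, 0.0, 0.0]]
ft_force: [-0.2, -0.2, -4.5]
finger_gap: 0.0552
```

```bash
python3 - <<'E'
from h import *
S=capture("side"); save(S,"g4.png",(190,265,280,380),6)
print(robot.get_state()["ft_force"])
E
```

```text
[-0.2058308  -0.42249003 -5.73333031]
```

View pics/g4.png

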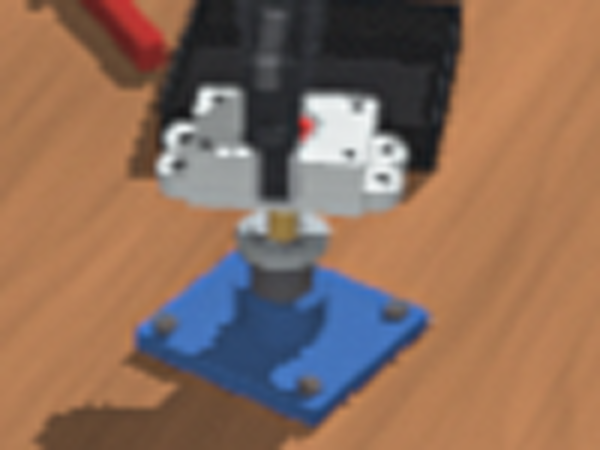

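Emit:
{"op": "send_rows", "data": {
  "delta_pos": [
    [0, 0, -0.1],
    [0, 0, -0.1],
    [0, 0, -0.1],
    [0, 0, 0]
  ],
  "dr": [
    [0, 0, 0],
    [0, 0, 0],
    [0, 0, 0],
    [0, 0, 0]
  ],
  "gripper": [4.5, 4.5, 4.5, 4.5]
}}

```text
clock: 10.12
tool_pos: [0.5303, 0.0314, 0.0941]
ee_rot: [[-0.0, 0.275, -0.961], [-0.0, -0.961, -0.275], [-1.0, -0.0, 0.0]]
ft_force: [-0.9, -0.5, -5.4]
finger_gap: 0.0551
```

Emit:
{"op": "send_rows", "data": {
  "delta_pos": [
    [0, 0, -0.1],
    [0, 0, -0.1],
    [0, 0, 0]
  ],
  "dr": [
    [0, 0, 0],
    [0, 0, 0],
    [0, 0, 0]
  ],
  "gripper": [4.5, 4.5, 4.5]
}}

```text
clock: 10.37
tool_pos: [0.5303, 0.0314, 0.0921]
ee_rot: [[-0.0, 0.275, -0.961], [-0.0, -0.961, -0.275], [-1.0, -0.0, 0.0]]
ft_force: [-0.4, 0.1, -5.6]
finger_gap: 0.0548
```

Emit:
{"op": "send_rows", "data": {
  "delta_pos": [
    [0, 0, -0.1],
    [0, 0, -0.1],
    [0, 0, 0]
  ],
  "dr": [
    [0, 0, 0],
    [0, 0, 0],
    [0, 0, 0]
  ],
  "gripper": [4.5, 4.5, 4.5]
}}

```text
clock: 10.62
tool_pos: [0.5304, 0.0314, 0.0902]
ee_rot: [[-0.0, 0.275, -0.961], [-0.0, -0.961, -0.275], [-1.0, 0.0, 0.0]]
ft_force: [-0.1, -0.0, -5.8]
finger_gap: 0.0548
```

Emit:
{"op": "send_rows", "data": {
  "delta_pos": [
    [0, 0, -0.1],
    [0, 0, -0.1],
    [0, 0, 0]
  ],
  "dr": [
    [0, 0, 0],
    [0, 0, 0],
    [0, 0, 0]
  ],
  "gripper": [4.5, 4.5, 4.5]
}}

```text
clock: 10.87
tool_pos: [0.5306, 0.0313, 0.0883]
ee_rot: [[0.0, 0.275, -0.961], [-0.0, -0.961, -0.275], [-1.0, 0.0, -0.0]]
ft_force: [0.2, -1.7, -4.3]
finger_gap: 0.055
```

Emit:
{"op": "send_rows", "data": {
  "delta_pos": [
    [0, 0, -0.1],
    [0, 0, -0.1],
    [0, 0, 0]
  ],
  "dr": [
    [0, 0, 0],
    [0, 0, 0],
    [0, 0, 0]
  ],
  "gripper": [4.5, 4.5, 4.5]
}}

```text
clock: 11.12
tool_pos: [0.531, 0.0309, 0.0864]
ee_rot: [[0.001, 0.275, -0.961], [-0.001, -0.961, -0.275], [-1.0, 0.001, -0.001]]
ft_force: [3.1, -5.1, -5.7]
finger_gap: 0.0553
```

Emit:
{"op": "send_rows", "data": {
  "delta_pos": [
    [0.06, -0.08, 0],
    [0.04, -0.05, 0],
    [0, 0, 0]
  ],
  "dr": [
    [0, 0, 0],
    [0, 0, 0],
    [0, 0, 0]
  ],
  "gripper": [4.5, 4.5, 4.5]
}}

```text
clock: 11.37
tool_pos: [0.5312, 0.0301, 0.0861]
ee_rot: [[-0.001, 0.275, -0.961], [0.0, -0.961, -0.275], [-1.0, -0.0, 0.001]]
ft_force: [0.4, 0.1, -5.1]
finger_gap: 0.0548
```

Emit:
{"op": "send_rows", "data": {
  "delta_pos": [
    [0, 0, -0.1],
    [0, 0, -0.1],
    [0, 0, 0]
  ],
  "dr": [
    [0, 0, 0],
    [0, 0, 0],
    [0, 0, 0]
  ],
  "gripper": [4.5, 4.5, 4.5]
}}

```text
clock: 11.62
tool_pos: [0.5312, 0.0302, 0.084]
ee_rot: [[-0.001, 0.275, -0.961], [0.0, -0.961, -0.275], [-1.0, -0.0, 0.001]]
ft_force: [-0.1, -1.0, -4.5]
finger_gap: 0.0548
```

Emit:
{"op": "send_rows", "data": {
  "delta_pos": [
    [0.02, -0.04, -0.1],
    [0, 0, -0.1],
    [0, 0, 0]
  ],
  "dr": [
    [0, 0, 0],
    [0, 0, 0],
    [0, 0, 0]
  ],
  "gripper": [4.5, 4.5, 4.5]
}}

```text
clock: 11.87
tool_pos: [0.5315, 0.0297, 0.0821]
ee_rot: [[-0.0, 0.275, -0.961], [-0.0, -0.961, -0.275], [-1.0, -0.0, 0.0]]
ft_force: [0.2, -0.2, -5.6]
finger_gap: 0.0552
```

Emit:
{"op": "send_rows", "data": {
  "delta_pos": [
    [0, 0, -0.1],
    [0, 0, -0.1],
    [0, 0, 0]
  ],
  "dr": [
    [0, 0, 0],
    [0, 0, 0],
    [0, 0, 0]
  ],
  "gripper": [4.5, 4.5, 4.5]
}}

```text
clock: 12.12
tool_pos: [0.5315, 0.0297, 0.0801]
ee_rot: [[-0.0, 0.275, -0.961], [-0.0, -0.961, -0.275], [-1.0, -0.0, 0.0]]
ft_force: [0.6, -0.0, -5.8]
finger_gap: 0.0551
```

Emit:
{"op": "send_rows", "data": {
  "delta_pos": [
    [0, 0, -0.1],
    [0, 0, -0.1],
    [0, 0, 0]
  ],
  "dr": [
    [0, 0, 0],
    [0, 0, 0],
    [0, 0, 0]
  ],
  "gripper": [4.5, 4.5, 4.5]
}}

```text
clock: 12.37
tool_pos: [0.5318, 0.0297, 0.0785]
ee_rot: [[0.0, 0.275, -0.961], [-0.0, -0.961, -0.275], [-1.0, 0.0, -0.0]]
ft_force: [0.9, -0.3, -3.0]
finger_gap: 0.0549
```

Emit:
{"op": "send_rows", "data": {
  "delta_pos": [
    [0, 0, -0.1],
    [0, 0, 0]
  ],
  "dr": [
    [0, 0, 0],
    [0, 0, 0]
  ],
  "gripper": [4.5, 4.5]
}}

```text
clock: 12.53
tool_pos: [0.5319, 0.0297, 0.0776]
ee_rot: [[0.001, 0.275, -0.961], [-0.0, -0.961, -0.275], [-1.0, 0.0, -0.001]]
ft_force: [-0.5, 0.2, 1.9]
finger_gap: 0.0549
```

Emit:
{"op": "send_rows", "data": {
  "delta_pos": [
    [0, 0, -0.1],
    [0, 0, -0.1],
    [0, 0, 0]
  ],
  "dr": [
    [0, 0, 0],
    [0, 0, 0],
    [0, 0, 0]
  ],
  "gripper": [4.5, 4.5, 4.5]
}}

```text
clock: 12.78
tool_pos: [0.5319, 0.0296, 0.0753]
ee_rot: [[0.001, 0.275, -0.961], [-0.0, -0.961, -0.275], [-1.0, 0.0, -0.001]]
ft_force: [1.4, 0.1, 2.7]
finger_gap: 0.0549
```

Emit:
{"op": "send_rows", "data": {
  "delta_pos": [
    [0, 0, -0.1],
    [0, 0, -0.1],
    [0, 0, -0.1],
    [0, 0, -0.1],
    [0, 0, 0]
  ],
  "dr": [
    [0, 0, 0],
    [0, 0, 0],
    [0, 0, 0],
    [0, 0, 0],
    [0, 0, 0]
  ],
  "gripper": [4.5, 4.5, 4.5, 4.5, 4.5]
}}

```text
clock: 13.2
tool_pos: [0.5316, 0.0297, 0.071]
ee_rot: [[-0.0, 0.275, -0.961], [-0.0, -0.961, -0.275], [-1.0, 0.0, 0.0]]
ft_force: [2.0, 0.3, -0.1]
finger_gap: 0.0549
```

Emit:
{"op": "send_rows", "data": {
  "delta_pos": [
    [0, 0, -0.1],
    [0, 0, -0.1],
    [0, 0, 0]
  ],
  "dr": [
    [0, 0, 0],
    [0, 0, 0],
    [0, 0, 0]
  ],
  "gripper": [4.5, 4.5, 4.5]
}}

```text
clock: 13.45
tool_pos: [0.5311, 0.0297, 0.0687]
ee_rot: [[-0.001, 0.275, -0.961], [-0.0, -0.961, -0.275], [-1.0, -0.0, 0.001]]
ft_force: [-0.2, -0.8, -4.1]
finger_gap: 0.055
```

Emit:
{"op": "send_rows", "data": {
  "delta_pos": [
    [0, 0, -0.05],
    [0, 0, -0.05],
    [0, 0, 0]
  ],
  "dr": [
    [0, 0, 0],
    [0, 0, 0],
    [0, 0, 0]
  ],
  "gripper": [4.5, 4.5, 4.5]
}}

```text
clock: 13.7
tool_pos: [0.5313, 0.0297, 0.0679]
ee_rot: [[-0.001, 0.275, -0.961], [-0.0, -0.961, -0.275], [-1.0, -0.0, 0.001]]
ft_force: [1.1, 0.8, -4.4]
finger_gap: 0.0546
```

Emit:
{"op": "send_rows", "data": {
  "delta_pos": [
    [0, 0, -0.05],
    [0, 0, -0.05],
    [0, 0, 0]
  ],
  "dr": [
    [0, 0, 0],
    [0, 0, 0],
    [0, 0, 0]
  ],
  "gripper": [4.5, 4.5, 4.5]
}}

```text
clock: 13.95
tool_pos: [0.5316, 0.0297, 0.0672]
ee_rot: [[-0.0, 0.275, -0.961], [-0.0, -0.961, -0.275], [-1.0, -0.0, 0.0]]
ft_force: [0.5, 0.3, -4.0]
finger_gap: 0.055
```

Emit:
{"op": "send_rows", "data": {
  "delta_pos": [
    [0, 0, -0.05],
    [0, 0, -0.05],
    [0, 0, 0]
  ],
  "dr": [
    [0, 0, 0],
    [0, 0, 0],
    [0, 0, 0]
  ],
  "gripper": [4.5, 4.5, 4.5]
}}

```text
clock: 14.2
tool_pos: [0.5316, 0.0297, 0.0669]
ee_rot: [[0.0, 0.275, -0.961], [-0.0, -0.961, -0.275], [-1.0, 0.0, -0.0]]
ft_force: [-3.3, -0.4, 5.1]
finger_gap: 0.0546
```

Emit:
{"op": "send_rows", "data": {
  "delta_pos": [
    [0, 0, 0],
    [0, 0, 0],
    [0, 0, 0],
    [0, 0, 0]
  ],
  "dr": [
    [0, 0, 0],
    [0, 0, 0],
    [0, 0, 0],
    [0, 0, 0]
  ],
  "gripper": [4.5, 4.5, 4.5, 4.5]
}}

```text
clock: 14.53
tool_pos: [0.5316, 0.0297, 0.0669]
ee_rot: [[0.0, 0.275, -0.961], [-0.0, -0.961, -0.275], [-1.0, 0.0, -0.0]]
ft_force: [-2.8, 0.7, 5.0]
finger_gap: 0.0553
```

Emit:
{"op": "send_rows", "data": {
  "delta_pos": [
    [0, 0, 0],
    [0, 0, 0],
    [0, 0, 0],
    [0, 0, 0],
    [0, 0, 0],
    [0, 0, 0],
    [0, 0, 0],
    [0, 0, 0]
  ],
  "dr": [
    [0, 0, 0],
    [0, 0, 0],
    [0, 0, 0],
    [0, 0, 0],
    [0, 0, 0],
    [0, 0, 0],
    [0, 0, 0],
    [0, 0, 0]
  ],
  "gripper": [6.0, 7.0, 8.54, 8.54, 8.54, 8.54, 8.54, 8.54]
}}

```text
clock: 15.2
tool_pos: [0.5316, 0.0297, 0.0663]
ee_rot: [[0.0, 0.275, -0.961], [-0.0, -0.961, -0.275], [-1.0, 0.0, 0.0]]
ft_force: [0.2, 0.2, 0.2]
finger_gap: 0.0855
```

Emit:
{"op": "send_rows", "data": {
  "delta_pos": [
    [0, 0, 0.4],
    [0, 0, 0.8],
    [0, 0, 0.8],
    [0, 0, 0.8],
    [0, 0, 0.15],
    [0, 0, 0],
    [0, 0, 0]
  ],
  "dr": [
    [0, 0, 0],
    [0, 0, 0],
    [0, 0, 0],
    [0, 0, 0],
    [0, 0, 0],
    [0, 0, 0],
    [0, 0, 0]
  ],
  "gripper": [8.54, 8.54, 8.54, 8.54, 8.54, 8.54, 8.54]
}}

```text
clock: 15.78
tool_pos: [0.5316, 0.0297, 0.096]
ee_rot: [[0.0, 0.275, -0.961], [-0.0, -0.961, -0.275], [-1.0, 0.0, -0.0]]
ft_force: [-0.1, 0.0, 0.2]
finger_gap: 0.0852
```

```bash
python3 - <<'E'
from h import *
S=capture("side"); save(S,"g5.png",(185,260,280,380),7)
s=robot.get_state();print(s["ft_force"],s["tool_pos"])
E
```

```text
[0.27019956 0.10686417 0.00451237] [0.53148132 0.02970131 0.09578016]
```

View pics/g5.png

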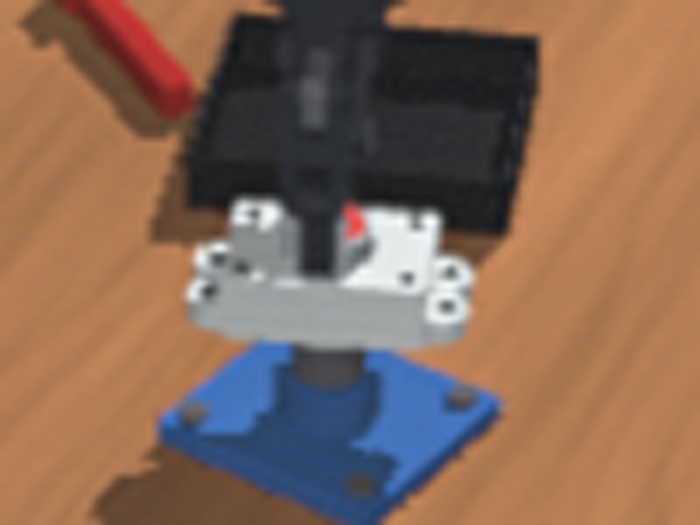

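Emit:
{"op": "send_rows", "data": {
  "delta_pos": [
    [0, 0, 0],
    [0, 0, 0],
    [0, 0, 0],
    [0, 0, 0],
    [0, 0, 0],
    [0, 0, 0],
    [0, 0, 0],
    [0, 0, 0],
    [0, 0, 0],
    [0, 0, 0],
    [0, 0, 0],
    [0, 0, 0]
  ],
  "dr": [
    [0, 0, 0],
    [0, 0, 0],
    [0, 0, 0],
    [0, 0, 0],
    [0, 0, 0],
    [0, 0, 0],
    [0, 0, 0],
    [0, 0, 0],
    [0, 0, 0],
    [0, 0, 0],
    [0, 0, 0],
    [0, 0, 0]
  ],
  "gripper": [6.0, 5.0, 4.5, 4.0, 3.8, 3.0, 3.0, 3.0, 3.0, 3.0, 3.0, 3.0]
}}

```text
clock: 16.83
tool_pos: [0.5316, 0.0297, 0.0961]
ee_rot: [[0.0, 0.275, -0.961], [-0.0, -0.961, -0.275], [-1.0, 0.0, -0.0]]
ft_force: [-1.3, 0.9, 5.9]
finger_gap: 0.0333
```

Emit:
{"op": "send_rows", "data": {
  "delta_pos": [
    [0, 0, 0.1],
    [0, 0, 0.2],
    [0, 0, 0.4],
    [0, 0, 0.6],
    [0, 0, 0.8],
    [0, 0, 0.9],
    [0, 0, 0],
    [0, 0, 0]
  ],
  "dr": [
    [0, 0, 0],
    [0, 0, 0],
    [0, 0, 0],
    [0, 0, 0],
    [0, 0, 0],
    [0, 0, 0],
    [0, 0, 0],
    [0, 0, 0]
  ],
  "gripper": [3.0, 3.0, 3.0, 3.0, 3.0, 3.0, 3.0, 3.0]
}}

```text
clock: 17.5
tool_pos: [0.5319, 0.0297, 0.1266]
ee_rot: [[0.002, 0.275, -0.961], [-0.0, -0.961, -0.275], [-1.0, 0.001, -0.001]]
ft_force: [-0.4, -0.4, -1.3]
finger_gap: 0.0334
```

```bash
python3 - <<'E'
from h import *
S=capture("side"); save(S,"g6.png",(175,260,275,375),7)
s=robot.get_state();print(s["ft_force"],s["tool_pos"],s["finger_gap"])
E
```

```text
[ 0.01869537  0.16681525 -1.16287923] [0.53166793 0.02967694 0.12615062] 0.032911564091848776
```

View pics/g6.png

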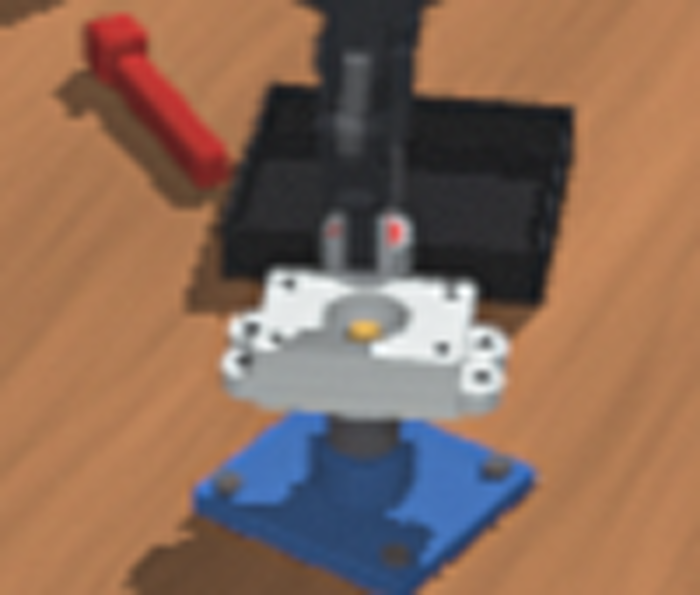

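Emit:
{"op": "send_rows", "data": {
  "delta_pos": [
    [0, 0, 0.8],
    [0, 0, 0.7],
    [-0.35, 1.2, 0],
    [-0.7, 2.1, 0],
    [-0.7, 2.1, 0],
    [-0.7, 2.1, 0],
    [-0.7, 2.1, 0],
    [-0.7, 2.1, 0],
    [-0.7, 2.1, 0],
    [-0.7, 2.1, 0],
    [-0.7, 2.1, 0],
    [-0.7, 2.1, 0],
    [-0.4, 1.1, 0],
    [0, 0, 0],
    [0, 0, 0]
  ],
  "dr": [
    [0, 0, 0],
    [0, 0, 0],
    [0, 0, 0],
    [0, 0, 0],
    [0, 0, 0],
    [0, 0, 0],
    [0, 0, 0],
    [0, 0, 0],
    [0, 0, 0],
    [0, 0, 0],
    [0, 0, 0],
    [0, 0, 0],
    [0, 0, 0],
    [0, 0, 0],
    [0, 0, 0]
  ],
  "gripper": [3.0, 3.0, 3.0, 3.0, 3.0, 3.0, 3.0, 3.0, 3.0, 3.0, 3.0, 3.0, 3.0, 3.0, 3.0]
}}

```text
clock: 18.8
tool_pos: [0.4608, 0.242, 0.1409]
ee_rot: [[0.0, 0.277, -0.961], [-0.0, -0.961, -0.277], [-1.0, 0.0, 0.0]]
ft_force: [-0.9, 0.4, -1.7]
finger_gap: 0.0327
```

Emit:
{"op": "send_rows", "data": {
  "delta_pos": [
    [0, 0, -0.7],
    [0, 0, -1.4],
    [0, 0, -1.4],
    [0, 0, -1.4],
    [0, 0, -1.4],
    [0, 0, -1.4],
    [0, 0, -1.4],
    [0, 0, -1.2],
    [0, 0, -0.9],
    [0, 0, -0.6],
    [0, 0, -0.4],
    [0, 0, -0.2],
    [0, 0, 0],
    [0, 0, 0]
  ],
  "dr": [
    [0, 0, 0],
    [0, 0, 0],
    [0, 0, 0],
    [0, 0, 0],
    [0, 0, 0],
    [0, 0, 0],
    [0, 0, 0],
    [0, 0, 0],
    [0, 0, 0],
    [0, 0, 0],
    [0, 0, 0],
    [0, 0, 0],
    [0, 0, 0],
    [0, 0, 0]
  ],
  "gripper": [3.0, 3.0, 3.0, 3.0, 3.0, 3.0, 3.0, 3.0, 3.0, 3.0, 3.0, 3.0, 3.0, 3.0]
}}

```text
clock: 19.97
tool_pos: [0.4613, 0.2417, 0.0171]
ee_rot: [[0.0, 0.275, -0.961], [0.0, -0.961, -0.275], [-1.0, 0.0, -0.001]]
ft_force: [0.3, 0.2, -0.6]
finger_gap: 0.0333
```

Release, then rise clear.

Emit:
{"op": "send_rows", "data": {
  "delta_pos": [
    [0, 0, 0],
    [0, 0, 0],
    [0, 0, 0],
    [0, 0, 0],
    [0, 0, 0],
    [0, 0, 0],
    [0, 0, 0.5],
    [0, 0, 1.5],
    [0, 0, 1.5],
    [0, 0, 1.5],
    [0, 0, 1.5],
    [0, 0, 1.5],
    [0, 0, 1.5],
    [0, 0, 1.5],
    [0, 0, 1.5],
    [0, 0, 1.0],
    [0, 0, 0],
    [0, 0, 0]
  ],
  "dr": [
    [0, 0, 0],
    [0, 0, 0],
    [0, 0, 0],
    [0, 0, 0],
    [0, 0, 0],
    [0, 0, 0],
    [0, 0, 0],
    [0, 0, 0],
    [0, 0, 0],
    [0, 0, 0],
    [0, 0, 0],
    [0, 0, 0],
    [0, 0, 0],
    [0, 0, 0],
    [0, 0, 0],
    [0, 0, 0],
    [0, 0, 0],
    [0, 0, 0]
  ],
  "gripper": [5.2, 5.2, 5.2, 5.2, 5.2, 5.2, 5.2, 5.2, 5.2, 5.2, 5.2, 5.2, 5.2, 5.2, 5.2, 5.2, 5.2, 5.2]
}}

```text
clock: 21.47
tool_pos: [0.4611, 0.2417, 0.152]
ee_rot: [[0.001, 0.275, -0.961], [0.0, -0.961, -0.275], [-1.0, 0.0, -0.001]]
ft_force: [-0.1, 0.3, 0.4]
finger_gap: 0.0523
```

```bash
python3 - <<'E'
from h import *
S=capture("side"); save(S,"g7.png",(130,270,240,420),4)
s=robot.get_state();print(s["ft_force"],s["tool_pos"],s["finger_gap"])
for q in("bearing_mid","carrier","bearing"):
    for k in finder.spot_point("side",q)[:2]: print(q,k["confidence"],k["at"],atz(S,k["at"],.013),atz(S,k["at"],.064))
E
```

```text
[-0.35195207  0.09826995 -0.74980208] [0.46088071 0.24158399 0.15143504] 0.05208526700927127
bearing_mid 0.57 [200.8, 330.7] [0.45409166 0.25184487 0.013     ] [0.48415977 0.1768697  0.064     ]
carrier 0.76 [230.8, 325.9] [0.50508027 0.08752175 0.013     ] [0.53255364 0.02090879 0.064     ]
carrier 0.63 [301.1, 351.9] [ 0.68852115 -0.178468    0.013     ] [ 0.70665943 -0.23154505  0.064     ]
bearing 0.6 [207.5, 331.4] [0.4714757 0.2150967 0.013    ] [0.50065916 0.1419916  0.064     ]
```

View pics/g7.png

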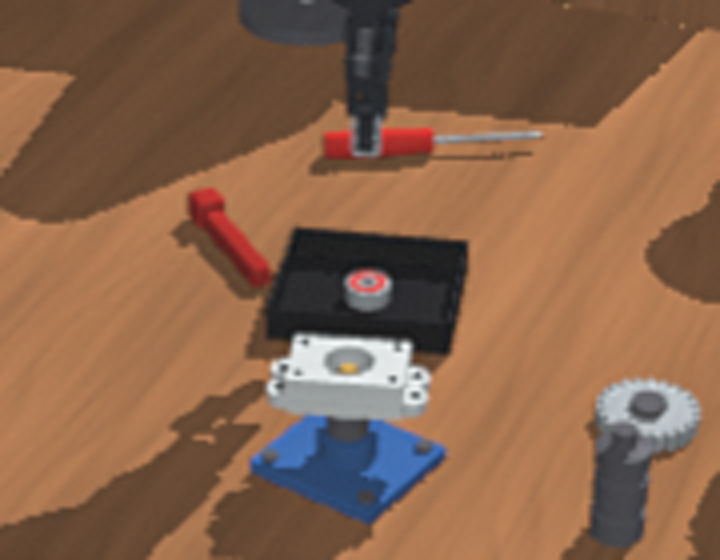

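The bearing lies flat in the tray (crop pixel 367,288), and the carrier sits level on the stand with the pin centred in its bore (348,368). The gripper is clear of everything, so I'm handing in.

```bash
python3 -c "
from bench import robot
print(robot.job_done())"
```

```text
the job is handed in; nothing more can be done
None
```

The job is finished and handed in at about 22 s of the 61 s allowed. The carrier was set over the pin and pressed down until it bottomed. It was left on the stand, and the bearing was lifted out and put in the scrap tray.

- **Alignment:** My first pin position was about 1–2 mm off. The pin's taper pushed back sideways with about 6 N, so I shifted the carrier about 1 mm and the side force dropped to near zero.
- **Pressing:** The bearing took about 8 N to push up and came loose after about 10 mm. The carrier bottomed about 2 mm lower, with roughly 10 N on the stand, and I stopped there. These readings come only at the end of each short move, so brief peaks in between would not show.
- **Last picture (side camera only):** The bearing lies flat near the middle of the tray. The carrier looks level on the shoulder with the pin centred in its bore, and the gripper is clear. The gear, drum, torch and screwdriver look undisturbed. The bush, tape and spanner were outside that picture, but the arm did not go near them at low height.
- **Disagreement:** The point finder put the carrier about 9 mm from the pin in y. It had shown errors of several millimetres before, so I went by the picture and the measured tool position. I did not measure the final offset any more precisely than that.

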